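# Level the bench riser shelf with the spirit level

## Task

The small riser shelf on the packing bench sags at its adjustable foot. Lay the yellow spirit level in the yellow-outlined strip on the shelf, vial up, and let go of it; then turn the orange knob of the levelling foot until the bubble stays between the two black lines. Finish by pressing the level down onto the shelf from above with the gripper, firmly as with a fingertip, and stay there pressing with the bubble still between the lines; leave the other things on the bench where they are.

Things in the scene. Friction and masses are not known exactly. Their poses are not given: they have to be found in the camera images.
- level_center (a point): Centre (half-way up) of the loose spirit level: yellow bar 220 mm long (x axis), 24 mm wide (y), 42 mm high (z up), about 260 g, flat underside; starts on the bench, vial up, this point 21 mm above the bench. Its +x end has a red cap, -x black. The top is bare and may be pressed 35 to 100 mm either side of the middle. Grip it across the 24 mm.
- vial (a point): Middle of the spirit level's top face and of its green vial, which is 56 mm long along x; two black lines cross it 11 mm either side of this point. The white bubble, 14 mm long, must stay between them.
- bubble (a joint): The spirit level's reading (rad): 0 = bubble centred, positive = bubble towards the red (+x) end, which is then the higher one. The bubble stands 4 mm off centre per 0.01 rad of slope, 19 mm at most, and takes about 1 s to come to rest. It is between the lines while the reading is within 0.0075 rad (3 mm) of 0.
- deck_mark (a point): Middle of the yellow-outlined strip (250 mm along this y, 46 mm along x) on the riser shelf's top, about 76 mm above the bench; z is normal to the shelf. The grey shelf (260 mm in x, 370 mm in y) pivots on two legs near its +y end; its -y end starts low by 18 to 42 mrad and is carried by the levelling foot. White bins 42 mm high are fixed on it, 95 mm and more in +x of this point.
- knob_grip (a point): On the axis of the levelling foot's knob at the shelf's -y end, 185 mm from the strip's middle, 28 mm above the shelf, at gripping height. Orange bar 44 mm long (this x), 14 mm thick (y), its top 12 mm above this point, on a black disc 44 mm across whose top is 18 mm below it. Turns about z with 0.12 N m and stays where left.
- knob (a joint): Angle of the knob (rad), 0 to 6.2, starts at 0.3 to 1.2; grows clockwise seen from above, which raises the shelf's -y end by 12 mrad per rad: the bubble moves 4.8 mm (reading 0.012) per rad towards the level's end nearer the knob. About 1.5 to 3.5 rad is needed (differs each time: go by the bubble), in several grasps.
- caster: Bystander: caster wheel, 50 x 50 x 70 mm, origin at its underside
- tape: Bystander: blue tape measure, 65 x 36 x 60 mm, origin at its underside
- wrench: Bystander: steel wrench lying on the bench, about 180 mm long along its x axis
- carton: Bystander: cardboard carton 100 x 130 x 80 mm, origin at its underside
- pulley: Bystander: green pulley, 80 mm across, 36 mm high, origin at its underside
- jar: Bystander: jar, 56 mm across, 75 mm high, origin at its underside
Things that resemble listed ones, but are neither listed nor needed, are in the scene too. What is shaped like the part that bears level_center but blue is not meant.

How it is judged:
On the way, in this order (a step that is already met when the one before it is completed fails the run):
1. the spirit level lies in the marked strip, let go, bubble still off centre (horizontal distance between level_center and deck_mark below 0.03 m and angle between the x axis of level_center and the y axis of deck_mark, either way round below 0.2 rad and angle between the z axis of level_center and the z axis of deck_mark, either way round below 0.025 rad and z of level_center in the frame of deck_mark between 0.015 and 0.027 m and contact force between the fingers and level below 0.1 N and not (value of joint bubble between -0.0075 and 0.0075 rad)), for 0.5 s.
2. the knob has brought the bubble between the lines, the level untouched (horizontal distance between level_center and deck_mark below 0.03 m and angle between the x axis of level_center and the y axis of deck_mark, either way round below 0.2 rad and angle between the z axis of level_center and the z axis of deck_mark, either way round below 0.025 rad and z of level_center in the frame of deck_mark between 0.015 and 0.027 m and value of joint bubble between -0.0075 and 0.0075 rad and contact force between each of the arm, the fingers and level below 0.1 N), for 0.5 s.
At the end, for the whole second after the job is handed in: The level lies flat on the shelf in the strip (centre within 30 mm of the strip's middle, within 0.2 rad of its direction), the bubble is within 3 mm (0.0075 rad) of centre, and the fingers bear on the level with over 3 N so that it rests on the shelf with 5 to 40 N, and keep pressing (horizontal distance between level_center and deck_mark below 0.03 m and angle between the x axis of level_center and the y axis of deck_mark, either way round below 0.2 rad and angle between the z axis of level_center and the z axis of deck_mark, either way round below 0.025 rad and z of level_center in the frame of deck_mark between 0.015 and 0.027 m and value of joint bubble between -0.0075 and 0.0075 rad and contact force between the fingers and level above 3 N and contact force between level and deck between 5 and 40 N and linear speed of level below 0.02 m/s); the arm keeps its last pose, push and grip.
It fails at once if a bystander is pushed aside by more than 30 mm (distance of any of caster, tape, wrench, carton, pulley, jar from where it was at the start of the episode above 0.03 m).
It also fails if it takes over 72 s, if anything falls off the work surface, if the arm or the gripper's body presses on something with over 40 N, if the wrist force passes 120 N, or if a joint passes its speed limit or range.

## Robot

A 6-joint arm with a two-finger parallel gripper is mounted at the origin on the work surface. World frame = base frame: x ahead of the robot, y to its left, z up, the work surface at z = 0. Lengths are in m, angles in rad, forces in N, time in s.
With the tool pointing down it reaches from about 0.25 to 0.8 m from the base axis. Payload 3.9 kg.
Tool frame: the origin (TCP) lies midway between the tips of the shut fingers; the grasp point (between the pads) lies 19 mm behind it; z points along the fingers, x is the direction in which the jaws open and shut, and the axes are right-handed (so a half turn about z gives the same grasp; the last joint's range is limited). The gripper opens to 85 mm and grips with 20 to 120 N. Pads are 22 mm wide; open, the fingers measure 114 mm over their backs; the gripper's body (76 mm by 85 mm) begins 54 mm behind the grasp point. The pads swing forward as they close: fully open they stand 13 mm farther back than shut.
Start: joints at [-1.25, 0.26, -0.138, 1.173, 0, 1.571], TCP at [0.166, -0.498, 0.231] pointing down, gripper open.
Joint ranges: [-2.78, 2.78], [-0.83, 1.72], [-1.28, 1.37], [-1.9, 2.12], [-1.57, 1.48], [-3.14, 3.14]. Speed limits (rad/s): [2.57, 2.57, 3.14, 3.14, 3.14, 3.14].

## Interface

Orientations are given as a rotation vector (axis times angle).
In Python, from workcell import arm gives the robot as it stands.
- The arm moves only by the tool apply_moves, never from a script. Its argument "steps" is a list of rows, each a list of 7 numbers: the closure, from 0 (fully open) to 1 (shut), then the shift along the tool's x, y, z in m, then the turn, a rotation vector about the tool's x, y, z in rad. A call has 1 to 12 rows; each row shifts and turns the commanded pose from where the row before left it, along the tool's axes as they then stand; what a row does not reach is not made up. A row lasts 1/12 s, in which the tool goes at most 41.7 mm and 7.16 degrees, less where a joint would pass 70% of its speed; a pose out of reach is approached as far as the arm can. A call with a gripper value outside its range is refused whole. The fingers move at their own pace and stop on an object; "force" is the grip in N (left out, the last holds). Time passes only in rows, so rows that do not move let the fingers close. It gives the time, the measured TCP pose, the force and the opening at its end, in the units of the state.
- arm.get_state(): the state, without advancing time (a new reading comes with each control period).
- arm.read_camera(name): name is "scene" or "top"; returns a dict with "color" (384x512x3 uint8, blue, green, red), "depth" (384x512 float32, m along the optical axis (not along the pixel's ray), 0 where there is no reading), "fx", "fy", "cx", "cy" (pixels), "R" (3x3) and "t" (3): a world point X has camera coordinates R X + t. Camera axes: x right, y down, z forward; pixel columns grow to the right and rows downward; lengths in m; the calibration is good to about 2 mm. A picture is of the moment at which its call begins.
- arm.finish_job(): hands the job in, once; it reports no verdict.
Trained networks look in the newest picture that a camera, given by its name, has taken for a name from the list of things; names that differ only in an ending like _2 or _b are one class to them, and where a whole thing is asked for, a point or a joint stands for the part that bears it (a point fixed in the world has none). Each returns a list of dicts, best first, with "conf" (0 to 1); they miss things now and then, are a little off and sometimes report something else, mostly with a low value. They report only what shows in the picture. A call takes as long as a camera call. They do not tell look-alikes from the thing itself.
- arm.cut_out(camera, name): "region" (384x512 bool, what is visible of it) and "bbox" ([centre column, centre row, width, height] in pixels, round what is visible of it).
The state is a dict: "clock": time; "q": joint angles; "qd": joint speeds; "tau": joint torques, N m; "ee_pos": TCP position; "tcp_rot": TCP orientation; "wrist_force": force on the tool from outside, world axes, zero at the start; "torque": the same for the moment, N m; "finger_gap": finger opening in m.
Only numpy, scipy, OpenCV 4.12 (cv2) and the standard library are available. Lean on these libraries where they do the work, as an engineer would, in place of code of your own. Each camera call takes 0.05 s, during which the arm holds its last target.

## Working session

There is one attempt and no reset: what is moved stays moved. The work goes in short steps, Python scripts to look and compute and a tool call to move; the robot and the scene stay as the last step left them, time stands still between calls to the robot, and variables do not carry over. Pictures are saved under pics/ and viewed, and the job is handed in when it is done.

Besides the shell and the picture viewer there is one more tool, called after "Call:" as a command line: name --pt "numbers of a row" for each row, then --argument value for the rest. apply_moves: Moves the arm, as the interface text tells. Its arguments: {"type":"object","properties":{"steps":{"type":"array"},"force":{"type":"number"}},"required":["steps"]}

```bash
ls; mkdir -p pics; cat > h.py <<'E'
import numpy as np, cv2
from workcell import arm
from scipy.spatial.transform import Rotation as Ro
def w(c,u,v,z=None):
    """pixel->world, using depth or plane z"""
    d=np.array([(u-c["cx"])/c["fx"],(v-c["cy"])/c["fy"],1.0])
    R=np.array(c["R"]);t=np.array(c["t"])
    if z is None:
        D=c["depth"][int(round(v)),int(round(u))]
        return R.T@(d*D-t)
    o=-R.T@t; r=R.T@d
    return o+r*(z-o[2])/r[2]
def cloud(c):
    v,u=np.mgrid[0:384,0:512]
    D=c["depth"]
    P=np.stack([(u-c["cx"])/c["fx"]*D,(v-c["cy"])/c["fy"]*D,D],-1)
    return (P-np.array(c["t"]))@np.array(c["R"])
def px(c,X):
    p=np.array(c["R"])@np.array(X)+np.array(c["t"]); return p[0]/p[2]*c["fx"]+c["cx"],p[1]/p[2]*c["fy"]+c["cy"]
E
python3 - <<'E'
from h import *
s=arm.get_state();print(s)
for n in ("scene","top"):
    c=arm.read_camera(n); cv2.imwrite(f"pics/{n}0.png",c["color"]); print(n,c["fx"],c["R"],c["t"])
    for k in ("level_center","vial","deck_mark","knob_grip","knob","bubble"):
        try:
            for d in arm.cut_out(n,k)[:3]: 
                m=d["region"]; P=cloud(c)[m&(c["depth"]>0)]
                print(k,round(d["conf"],2),np.round(d["bbox"]),np.round(np.median(P,0),3))
        except Exception as e: print(k,e)
E
```

```text
pics
{'clock': 0.0, 'q': array([-1.24996919e+00,  2.60699884e-01, -1.39337604e-01,  1.17269991e+00,
        2.33062697e-05,  1.57078420e+00]), 'qd': array([ 0.00186653,  0.00024557, -0.00166967,  0.00074095,  0.00235385,
        0.00125546]), 'tau': array([-1.03813549e-03, -4.05676746e+01,  2.53923136e+01,  1.89243938e-02,
        9.60382135e-05, -9.84723556e-07]), 'ee_pos': array([ 0.16535753, -0.4975801 ,  0.23046848]), 'tcp_rot': array([-2.54681809e+00,  1.83740653e+00,  2.45034352e-03]), 'wrist_force': array([-0.33169301,  0.26159898, -0.1169901 ]), 'torque': array([ 0.02819027, -0.00924256,  0.04490774]), 'finger_gap': 0.08508840712540323}
scene 386.5555602237314 [[ 0.49634985  0.86784736  0.02185814]
 [ 0.52863493 -0.28217957 -0.80057467]
 [-0.68860869  0.40892009 -0.59883422]] [-0.27956081 -0.34961252  1.61769524]
level_center 0.93 [255. 124.  59.  29.] [0.324 0.129 0.026]
level_center 0.63 [203. 182.  58.  40.] [ 0.58  -0.174  0.031]
vial 0.97 [251. 124.  57.  18.] [0.333 0.137 0.025]
vial 0.96 [204. 181.  64.  41.] [ 0.578 -0.174  0.031]
vial 0.67 [201. 144.  17.  23.] [ 0.398 -0.113  0.041]
deck_mark 0.69 [324. 149. 139.  75.] [0.652 0.2   0.071]
knob_grip 0.48 [287. 146.  12.  22.] [0.631 0.071 0.079]
knob 0.69 [285. 149.  14.  17.] [0.632 0.071 0.079]
top 439.2483910113301 [[ 2.61240440e-02 -9.99658544e-01  5.74447932e-04]
 [-9.95013514e-01 -2.60579801e-02 -9.62761018e-02]
 [ 9.62581967e-02  1.94353767e-03 -9.95354501e-01]] [-0.01488015  0.52487692  1.46381169]
level_center 0.96 [206. 262.  47.  55.] [0.315 0.135 0.042]
level_center 0.84 [301. 188.  28.  62.] [ 0.555 -0.171  0.041]
vial 0.76 [206. 258.  47.  54.] [0.312 0.132 0.043]
vial 0.68 [302. 190.  30.  65.] [ 0.552 -0.173  0.041]
deck_mark 0.85 [180. 167. 123.  93.] [0.616 0.226 0.074]
knob_grip 0.58 [227. 166.  13.  14.] [0.612 0.073 0.101]
knob 0.47 [224. 168.  12.  14.] [0.613 0.076 0.086]
```

```bash
python3 - <<'E'
from h import *
a=cv2.imread("pics/top0.png"); cv2.imwrite("pics/top0c.png",cv2.resize(a[90:330,80:360],None,fx=2.5,fy=2.5,interpolation=cv2.INTER_CUBIC))
E
```

```text
(no output)
```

View pics/top0c.png

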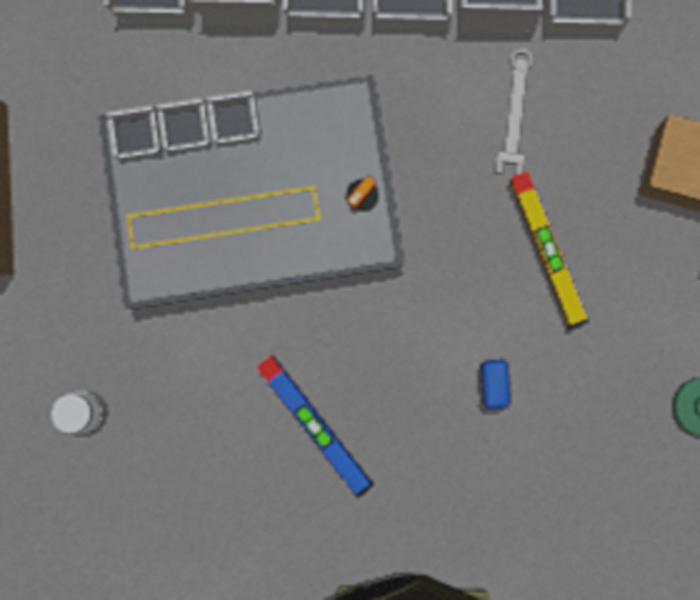

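View pics/scene0.png

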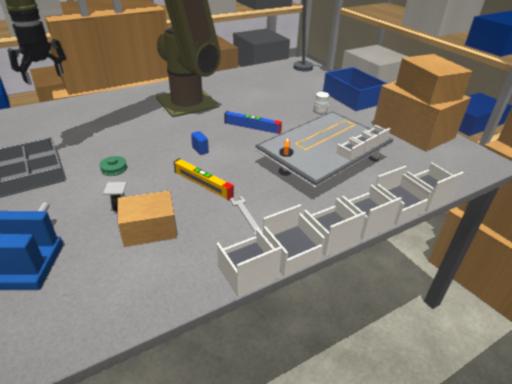

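View pics/top0.png

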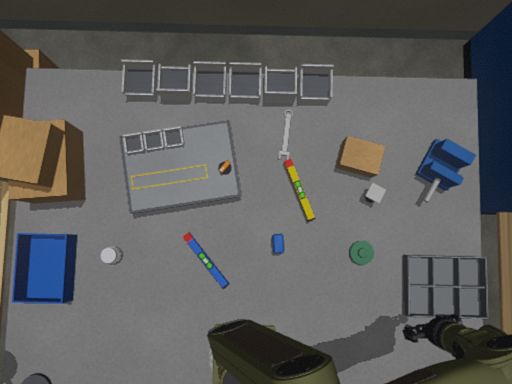

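The candidates for the level are the yellow bar at top (301,190) / scene (203,180) and the blue bar at top (206,260) / scene (255,124). I choose the yellow one with the red cap at the far end. For the strip and knob there is one candidate each: the strip outline at top (169,177) and the orange knob at top (225,167). The wrench lies right beside the red cap. Next I measure precisely.

```bash
python3 - <<'E'
from h import *
c=arm.read_camera("top"); im=c["color"]; hsv=cv2.cvtColor(im,cv2.COLOR_BGR2HSV); P=cloud(c)
H,S,V=hsv[...,0],hsv[...,1],hsv[...,2]
def sub(m,box):
    x0,x1,y0,y1=box; z=np.zeros_like(m); z[y0:y1,x0:x1]=m[y0:y1,x0:x1]; return z
# level incl red & green
m=sub((S>150)&(V>60),(278,320,155,225))
# upper surface only: depth z
zz=P[...,2]
m2=m&(zz>0.036)
v,u=np.nonzero(m2); print("n",m.sum(),m2.sum(), "top z",np.median(zz[m2]))
Q=np.array([w(c,a,b,0.042)[:2] for a,b in zip(u,v)])
r=cv2.minAreaRect(Q.astype(np.float32)*1000); print("level rect mm",r)
mu=Q.mean(0); U,s,Vt=np.linalg.svd(Q-mu); print("mean",mu,"dir",Vt[0], np.ptp((Q-mu)@Vt[0]),np.ptp((Q-mu)@Vt[1]))
red=m2&((H<6)|(H>172)); v,u=np.nonzero(red); print("red",np.mean([w(c,a,b,.042) for a,b in zip(u,v)],0))
# deck plane
d=sub((S<60),(130,236,135,205))&(zz>0.06)&(zz<0.09)
D=P[d]; A=np.c_[D[:,:2],np.ones(len(D))]
for _ in range(4):
    co,*_=np.linalg.lstsq(A,D[:,2],rcond=None); e=D[:,2]-A@co; k=abs(e)<0.004; A,D=A[k],D[k]
print("plane",co,len(D),e.std())
def onp(u,v):
    z=.076
    for _ in range(4):
        p=w(c,u,v,z); z=co@[p[0],p[1],1]
    return p
y=sub((H>18)&(H<34)&(S>70),(128,212,160,192))
v,u=np.nonzero(y); Q=np.array([onp(a,b) for a,b in zip(u,v)])
r=cv2.minAreaRect((Q[:,:2]*1000).astype(np.float32)); print("strip",len(u),r,"z",co@[r[0][0]/1000,r[0][1]/1000,1]); print(cv2.boxPoints(r))
o=sub((H<18)&(S>120),(212,240,150,182)); v,u=np.nonzero(o); 
ztop=np.median(zz[o]);print("knob n",o.sum(),ztop,zz[o].max())
Q=np.array([w(c,a,b,.105)[:2] for a,b in zip(u,v)]);mu=Q.mean(0);print("knob",mu,np.linalg.svd(Q-mu)[2][0], cv2.minAreaRect((Q*1000).astype(np.float32)))
# other tall things heights
for n in ("wrench","tape","caster","carton","pulley","jar"):
    for dd in arm.cut_out("top",n)[:1]:
        g=dd["region"]&(c["depth"]>0); print(n,round(dd["conf"],2),np.round(dd["bbox"]),np.round(np.percentile(P[g],[5,50,95],axis=0).ravel(),3))
big=np.vstack([im[150:230,270:330],])
cv2.imwrite("pics/cl.png",np.hstack([cv2.resize(im[150:230,260:330],None,fx=5,fy=5),cv2.resize(im[120:200,170:240],None,fx=5,fy=5)]))
E
```

```text
n 412 367 top z 0.042860620282252744
level rect mm ((556.504638671875, -171.27975463867188), (213.59213256835938, 22.802268981933594), 22.813535690307617)
mean [ 0.5568774  -0.17113099] dir [-0.9216367  -0.38805385] 0.2135949428585279 0.022815748069456195
red [ 0.64516824 -0.13413665  0.042     ]
plane [-0.00031352  0.0249176   0.06808209] 4539 0.001975437911792409
strip 308 ((581.7205810546875, 261.1578369140625), (48.03962326049805, 251.64535522460938), 10.553345680236816) z 0.07440713710541305
[[535.0625  380.45294]
 [581.1516  133.06422]
 [628.37866 141.86273]
 [582.28955 389.25146]]
knob n 45 0.10713481126082848 0.11510491711669331
knob [0.61410398 0.07906974] [-0.77187887  0.63576962] ((615.1431274414062, 77.55271911621094), (18.40645408630371, 41.34991455078125), 47.004966735839844)
wrench 0.76 [285. 135.  10.  48.] [ 0.675 -0.141 -0.001  0.744 -0.128  0.007  0.829 -0.11   0.012]
tape 0.74 [278. 245.  13.  19.] [ 0.344 -0.12   0.034  0.373 -0.103  0.059  0.4   -0.087  0.065]
caster 0.58 [378. 195.  20.  20.] [ 0.523 -0.442  0.042  0.543 -0.418  0.07   0.566 -0.396  0.075]
carton 0.92 [359. 158.  52.  39.] [ 0.616 -0.429  0.025  0.664 -0.369  0.079  0.716 -0.31   0.085]
pulley 0.71 [362. 252.  21.  24.] [ 0.318 -0.418  0.017  0.35  -0.385  0.025  0.381 -0.354  0.037]
jar 0.7 [110. 257.  18.  19.] [0.298 0.42  0.022 0.32  0.436 0.074 0.34  0.463 0.08 ]
```

View pics/cl.png

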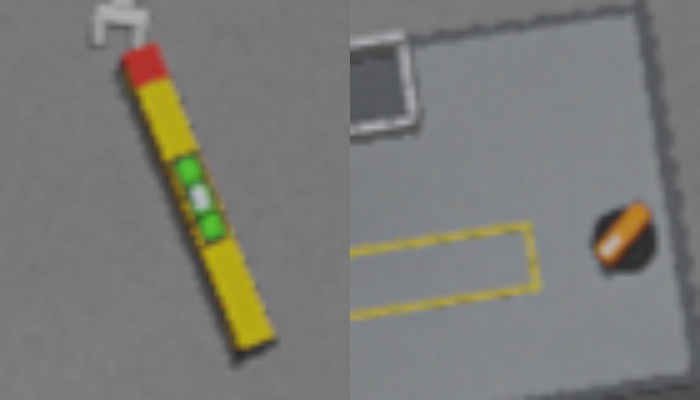

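```bash
cat >> h.py <<'E'
def go(tgt,yaw_deg,tilt=0.0):
    """print tool-frame remaining shift (in the TURNED frame = after turn) and turn"""
    s=arm.get_state(); R0=Ro.from_rotvec(s["tcp_rot"]); y=np.radians(yaw_deg)
    x=np.array([np.cos(y),np.sin(y),0]); z=np.array([0,0,-1.]); 
    R1=Ro.from_matrix(np.c_[x,np.cross(z,x),z])*Ro.from_rotvec([tilt,0,0])
    d=np.array(tgt)-s["ee_pos"]
    x0=R0.as_matrix()[:,0]
    print("t",round(s["clock"],2),"pos",np.round(s["ee_pos"],4),"yaw",round(np.degrees(np.arctan2(x0[1],x0[0])),2),"F",np.round(s["wrist_force"],1),"gap",round(s["finger_gap"],4),"q",np.round(s["q"],2))
    print(" turn(tool)",np.round((R0.inv()*R1).as_rotvec(),4)," shift before turn",np.round(R0.inv().apply(d),4)," shift after turn",np.round(R1.inv().apply(d),4),"dist",round(np.linalg.norm(d),3))
E
python3 -c "
from h import *
go([.5567,-.1712,.15],-67.2)"
```

```text
t 1.05 pos [ 0.1655 -0.4982  0.2313] yaw -71.62 F [-0.6  0.4  0.1] gap 0.0854 q [-1.25  0.26 -0.14  1.17 -0.    1.57]
 turn(tool) [ 0.      0.     -0.0771]  shift before turn [-0.187  -0.4743  0.0813]  shift after turn [-0.1499 -0.4873  0.0813] dist 0.516
```

Call:
apply_moves --pt "0 0 0 0 0 0 -0.077" --pt "0 -0.0107 -0.0348 0.004 0 0 0" --pt "0 -0.0107 -0.0348 0.004 0 0 0" --pt "0 -0.0107 -0.0348 0.004 0 0 0" --pt "0 -0.0107 -0.0348 0.004 0 0 0" --pt "0 -0.0107 -0.0348 0.004 0 0 0" --pt "0 -0.0107 -0.0348 0.004 0 0 0" --pt "0 -0.0107 -0.0348 0.004 0 0 0" --pt "0 -0.0107 -0.0348 0.004 0 0 0" --pt "0 -0.0107 -0.0348 0.004 0 0 0" --pt "0 -0.0107 -0.0348 0.004 0 0 0" --pt "0 -0.0107 -0.0348 0.004 0 0 0" --force 40

```text
clock: 2.05
ee_pos: [0.4741, -0.24, 0.1873]
tcp_rot: [2.617, -1.738, 0.001]
wrist_force: [0.5, -0.3, 0.5]
finger_gap: 0.0853
```

```bash
python3 -c "
from h import *
go([.5567,-.1712,.10],-67.2)"
```

```text
t 2.05 pos [ 0.4741 -0.24    0.1873] yaw -67.2 F [ 0.5 -0.3  0.5] gap 0.0853 q [-0.47  0.29 -0.21  1.07 -0.    2.28]
 turn(tool) [-0.0002 -0.0004  0.    ]  shift before turn [-0.0315 -0.1028  0.0873]  shift after turn [-0.0314 -0.1028  0.0873] dist 0.138
```

Call:
apply_moves --pt "0 -0.009 -0.0294 0.02 0 0 0" --pt "0 -0.009 -0.0294 0.02 0 0 0" --pt "0 -0.009 -0.0294 0.022 0 0 0" --pt "0 0 0 0 0 0 0" --pt "0 0 0 0 0 0 0"

```text
clock: 2.47
ee_pos: [0.5435, -0.1809, 0.1236]
tcp_rot: [2.618, -1.734, -0.005]
wrist_force: [0.6, 0.1, -0.1]
finger_gap: 0.0854
```

```bash
python3 - <<'E'
from h import *
go([.5567,-.1712,.007],-67.2)
c=arm.read_camera("top"); cv2.imwrite("pics/a.png",cv2.resize(c["color"][140:240,250:350],None,fx=5,fy=5))
E
```

```text
t 2.47 pos [ 0.5435 -0.1809  0.1236] yaw -67.05 F [ 0.6  0.1 -0.1] gap 0.0854 q [-0.32  0.41 -0.21  0.96 -0.    2.42]
 turn(tool) [0.0028 0.002  0.0026]  shift before turn [-0.0036 -0.0163  0.1166]  shift after turn [-0.0038 -0.0159  0.1166] dist 0.118
```

View pics/a.png

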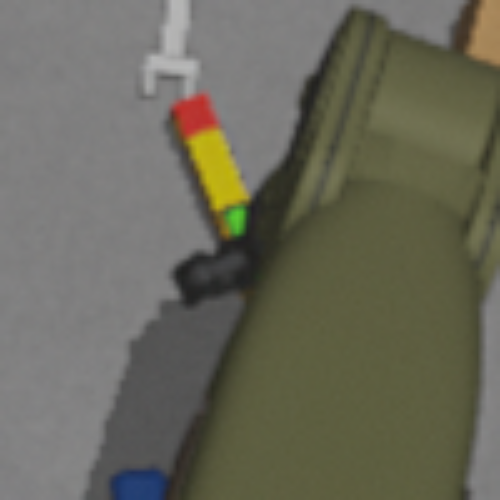

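The gripper straddles the level, with the red cap visible at crop (195,115). Descending.

Call:
apply_moves --pt "0 -0.0038 -0.0159 0.02 0 0 0" --pt "0 0 0 0.02 0 0 0" --pt "0 0 0 0.02 0 0 0" --pt "0 0 0 0 0 0 0" --pt "0 0 0 0 0 0 0"

```text
clock: 2.93
ee_pos: [0.5556, -0.1735, 0.0656]
tcp_rot: [2.615, -1.74, -0.002]
wrist_force: [1.2, 0.1, 0.4]
finger_gap: 0.0858
```

```bash
python3 - <<'E'
from h import *
go([.5567,-.1712,.007],-67.2)
E
```

```text
t 2.93 pos [ 0.5556 -0.1735  0.0656] yaw -67.3 F [1.2 0.1 0.4] gap 0.0858 q [-0.3   0.47 -0.27  0.83 -0.    2.44]
 turn(tool) [ 0.0013  0.0008 -0.0018]  shift before turn [-0.0016 -0.002   0.0586]  shift after turn [-0.0017 -0.0019  0.0586] dist 0.059
```

Call:
apply_moves --pt "0 0.002 -0.0015 0.02 0 0 0" --pt "0 0 0 0.02 0 0 0" --pt "0 0 0 0.018 0 0 0" --pt "0 0 0 0 0 0 0" --pt "0 0 0 0 0 0 0" --pt "0.5 0 0 0 0 0 0" --pt "1 0 0 0 0 0 0" --pt "1 0 0 0 0 0 0" --pt "1 0 0 0 0 0 0" --pt "1 0 0 0 0 0 0" --pt "1 0 0 0 0 0 0" --pt "1 0 0 0 0 0 0"

```text
clock: 3.93
ee_pos: [0.5595, -0.1739, 0.0081]
tcp_rot: [-2.616, 1.738, -0.001]
wrist_force: [-0.8, 0.9, 5.3]
finger_gap: 0.0234
```

```bash
python3 - <<'E'
from h import *
go([.5567,-.1712,.18],-67.2)
E
```

```text
t 3.93 pos [ 0.5595 -0.1739  0.0081] yaw -67.2 F [-0.8  0.9  5.3] gap 0.0234 q [-0.3   0.54 -0.33  0.7   0.    2.44]
 turn(tool) [-0.0009 -0.0004 -0.    ]  shift before turn [-0.0035  0.0014 -0.1719]  shift after turn [-0.0036  0.0015 -0.1719] dist 0.172
```

Call:
apply_moves --pt "1 0 0 -0.025 0 0 0" --pt "1 0 0 -0.035 0 0 0" --pt "1 0 0 -0.035 0 0 0" --pt "1 0 0 -0.035 0 0 0" --pt "1 0 0 -0.03 0 0 -0.11" --pt "1 0 0 -0.02 0 0 -0.11" --pt "1 0 0 0 0 0 -0.11" --pt "1 0 0 0 0 0 -0.11" --pt "1 0 0 0 0 0 -0.11" --pt "1 0 0 0 0 0 -0.11" --pt "1 0 0 0 0 0 -0.11" --pt "1 0 0 0 0 0 -0.11"

```text
clock: 4.93
ee_pos: [0.5584, -0.1738, 0.1863]
tcp_rot: [-3.109, 0.45, 0.003]
wrist_force: [0.1, -0.4, -1.5]
finger_gap: 0.0236
```

```bash
python3 - <<'E'
from h import *
go([.5797,.269,.19],10.55)
c=arm.read_camera("top"); cv2.imwrite("pics/b.png",cv2.resize(c["color"][100:300,100:350],None,fx=3,fy=3))
E
```

```text
t 4.93 pos [ 0.5584 -0.1738  0.1863] yaw -16.47 F [ 0.1 -0.4 -1.5] gap 0.0236 q [-0.3   0.38 -0.07  1.11 -0.    1.56]
 turn(tool) [-3.000e-04  2.000e-03 -4.717e-01]  shift before turn [-0.1051 -0.4306 -0.0035]  shift after turn [ 0.1021 -0.4314 -0.0037] dist 0.443
```

View pics/b.png

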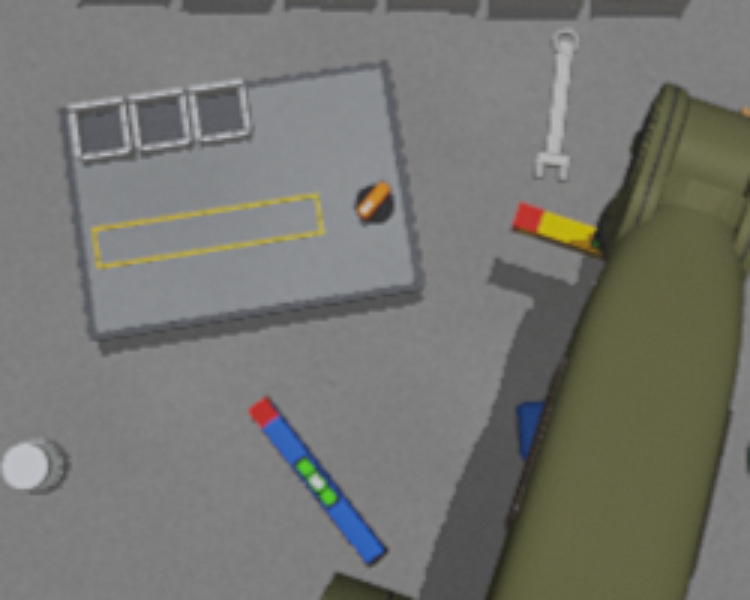

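The level is held and swinging correctly (red cap at crop (527,217)), and the strip is clear.

Call:
apply_moves --pt "1 0 0 0 0 0 -0.118" --pt "1 0 0 0 0 0 -0.118" --pt "1 0 0 0 0 0 -0.118" --pt "1 0 0 0 0 0 -0.118" --pt "1 0.0075 -0.03 0 0 0 0" --pt "1 0.0085 -0.0345 0 0 0 0" --pt "1 0.0085 -0.0345 0 0 0 0" --pt "1 0.0085 -0.0345 0 0 0 0" --pt "1 0.0085 -0.0345 0 0 0 0" --pt "1 0.0085 -0.0345 0 0 0 0" --pt "1 0.0085 -0.0345 0 0 0 0" --pt "1 0.0085 -0.0345 0 0 0 0"

```text
clock: 5.98
ee_pos: [0.576, 0.1067, 0.1867]
tcp_rot: [3.129, 0.277, -0.002]
wrist_force: [0.9, -0.6, -2.6]
finger_gap: 0.0231
```

```bash
python3 - <<'E'
from h import *
go([.5797,.269,.19],10.55)
E
```

```text
t 5.98 pos [0.576  0.1067 0.1867] yaw 10.12 F [ 0.9 -0.6 -2.6] gap 0.0231 q [ 0.18  0.39 -0.07  1.12 -0.    1.58]
 turn(tool) [ 0.0002  0.0013 -0.0075]  shift before turn [ 0.0322 -0.1591 -0.0034]  shift after turn [ 0.0334 -0.1588 -0.0033] dist 0.162
```

Call:
apply_moves --pt "1 0.007 -0.032 0 0 0 0" --pt "1 0.007 -0.032 0 0 0 0" --pt "1 0.007 -0.032 0 0 0 0" --pt "1 0.007 -0.032 0 0 0 0" --pt "1 0.005 -0.03 0 0.025 0 0" --pt "1 0 0 0 0 0 0" --pt "1 0 0 0 0 0 0" --pt "1 0 0 0 0 0 0"

```text
clock: 6.65
ee_pos: [0.5804, 0.266, 0.1865]
tcp_rot: [-3.106, -0.277, 0.006]
wrist_force: [-0.2, -0.6, -2.8]
finger_gap: 0.0236
```

```bash
python3 - <<'E'
from h import *
go([.5797,.269,.19],10.55,0.025)
c=arm.read_camera("scene"); cv2.imwrite("pics/c.png",cv2.resize(c["color"][60:220,220:420],None,fx=3.5,fy=3.5))
E
```

```text
t 6.65 pos [0.5804 0.266  0.1865] yaw 10.2 F [-0.2 -0.6 -2.8] gap 0.0236 q [0.42 0.47 0.07 1.16 0.02 1.81]
 turn(tool) [ 0.0013  0.0017 -0.0061]  shift before turn [-0.0001 -0.0032 -0.0034]  shift after turn [-0.0001 -0.0032 -0.0034] dist 0.005
```

View pics/c.png

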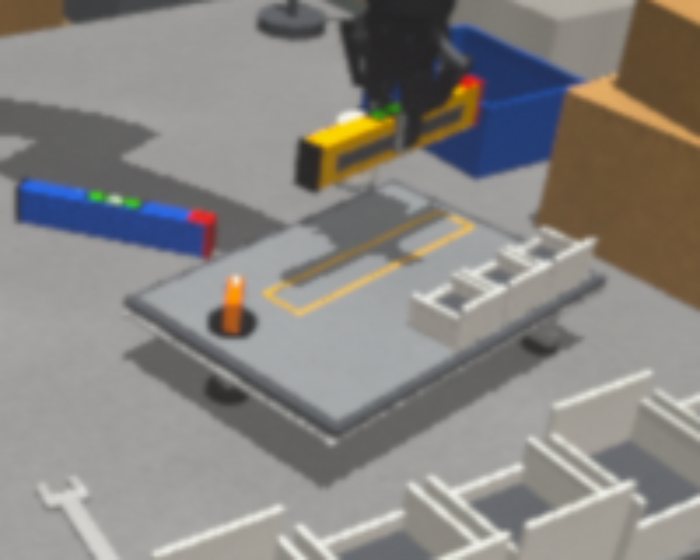

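The level is held over the strip, with the red cap at crop (470,90) away from the knob. Lowering.

Call:
apply_moves --pt "1 0 -0.002 0.02 0 0 -0.006" --pt "1 0 0 0.025 0 0 0" --pt "1 0 0 0.025 0 0 0" --pt "1 0 0 0.018 0 0 0" --pt "1 0 0 0.006 0 0 0" --pt "1 0 0 0 0 0 0" --pt "1 0 0 0 0 0 0"

```text
clock: 7.28
ee_pos: [0.5806, 0.27, 0.0939]
tcp_rot: [-3.104, -0.286, 0.003]
wrist_force: [0.3, 0.9, -2.3]
finger_gap: 0.0233
```

```bash
python3 - <<'E'
from h import *
go([.5797,.269,.084],10.55,0.025)
E
```

```text
t 7.28 pos [0.5806 0.27   0.0939] yaw 10.52 F [ 0.3  0.9 -2.3] gap 0.0233 q [ 0.42  0.53 -0.08  0.95  0.02  1.81]
 turn(tool) [ 0.0001 -0.0004 -0.0006]  shift before turn [-0.0011  0.0011  0.0099]  shift after turn [-0.0011  0.0011  0.0099] dist 0.01
```

Call:
apply_moves --pt "1 0 0 0.004 0 0 0" --pt "1 0 0 0.003 0 0 0" --pt "1 0 0 0.002 0 0 0" --pt "1 0 0 0 0 0 0" --pt "1 0 0 0 0 0 0"

```text
clock: 7.7
ee_pos: [0.5802, 0.2711, 0.0846]
tcp_rot: [-3.103, -0.288, 0.003]
wrist_force: [0.1, 0.5, -2.6]
finger_gap: 0.0232
```

Call:
apply_moves --pt "1 0 0 0.001 0 0 0" --pt "1 0 0 0.001 0 0 0" --pt "1 0 0 0 0 0 0" --pt "1 0 0 0 0 0 0"

```text
clock: 8.03
ee_pos: [0.5801, 0.271, 0.0823]
tcp_rot: [-3.103, -0.288, 0.004]
wrist_force: [0.1, 0.7, -2.1]
finger_gap: 0.0239
```

Call:
apply_moves --pt "1 0 0 0.0008 0 0 0" --pt "1 0 0 0 0 0 0" --pt "1 0 0 0 0 0 0"

```text
clock: 8.28
ee_pos: [0.5801, 0.271, 0.0815]
tcp_rot: [-3.103, -0.288, 0.004]
wrist_force: [-0.7, -0.7, -2.8]
finger_gap: 0.0235
```

```bash
python3 - <<'E'
from h import *
go([.5797,.269,.084],10.55,0.025)
c=arm.read_camera("scene"); cv2.imwrite("pics/d.png",cv2.resize(c["color"][80:180,250:400],None,fx=5,fy=5))
E
```

```text
t 8.28 pos [0.5801 0.271  0.0815] yaw 10.6 F [-0.7 -0.7 -2.8] gap 0.0235 q [ 0.42  0.54 -0.1   0.93  0.02  1.81]
 turn(tool) [0.     0.     0.0009]  shift before turn [-0.0008  0.0019 -0.0025]  shift after turn [-0.0008  0.0019 -0.0025] dist 0.003
```

View pics/d.png

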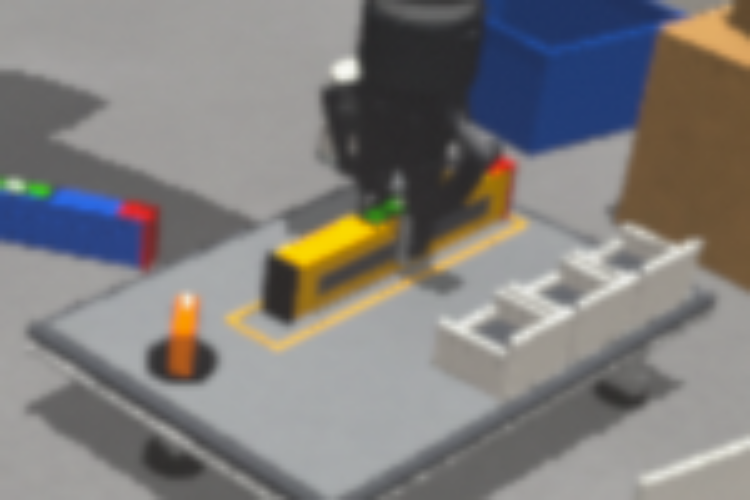

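The level is in the strip and very near the shelf. I lower a little more until there is contact.

Call:
apply_moves --pt "1 0 0 0.001 0 0 0" --pt "1 0 0 0 0 0 0" --pt "1 0 0 0.0005 0 0 0" --pt "1 0 0 0 0 0 0"

```text
clock: 8.67
ee_pos: [0.5803, 0.2712, 0.0809]
tcp_rot: [-3.103, -0.288, 0.002]
wrist_force: [-2.1, -0.5, 3.4]
finger_gap: 0.0233
```

Call:
apply_moves --pt "1 0 0 0.001 0 0 0" --pt "1 0 0 0 0 0 0" --pt "1 0 0 0 0 0 0"

```text
clock: 8.92
ee_pos: [0.5803, 0.2712, 0.0809]
tcp_rot: [-3.103, -0.288, 0.001]
wrist_force: [-3.2, -1.3, 9.7]
finger_gap: 0.0238
```

Call:
apply_moves --pt "1 0 0 -0.001 0 0 0" --pt "0.5 0 0 0 0 0 0" --pt "0.2 0 0 0 0 0 0" --pt "0.0 0 0 0 0 0 0" --pt "0 0 0 0 0 0 0" --pt "0 0 0 0 0 0 0" --pt "0 0 0 -0.02 0 0 0" --pt "0 0 0 -0.03 0 0 0" --pt "0 0 0 -0.03 -0.025 0 0" --pt "0 0 0 -0.02 0 0 0" --pt "0 0 0 0 0 0 0"

```text
clock: 9.83
ee_pos: [0.5834, 0.2707, 0.1854]
tcp_rot: [-3.125, -0.29, -0.014]
wrist_force: [0.8, 1.4, -0.3]
finger_gap: 0.0855
```

```bash
python3 - <<'E'
from h import *
go([.6156,.0793,.19],-129.5)
c=arm.read_camera("scene"); cv2.imwrite("pics/e.png",cv2.resize(c["color"][80:180,250:400],None,fx=5,fy=5))
E
```

```text
t 9.83 pos [0.5834 0.2707 0.1854] yaw 10.62 F [ 0.8  1.4 -0.3] gap 0.0855 q [ 0.43  0.48  0.07  1.16 -0.    1.82]
 turn(tool) [-1.2200e-02 -1.2000e-03  2.4455e+00]  shift before turn [-0.0036  0.194  -0.005 ]  shift after turn [ 0.1272 -0.1466 -0.0046] dist 0.194
```

View pics/e.png

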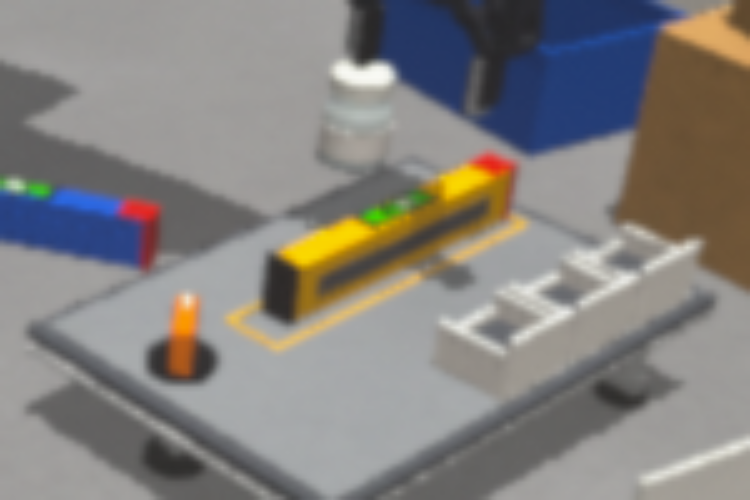

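The level stands upright in the strip, let go, and the bubble is towards the red end. Now to the knob, pre-wound counter-clockwise so one grasp can turn a long way.

Call:
apply_moves --pt "0 0 0.03 0 0.012 0 0" --pt "0 -0.001 0.04 0 0 0 -0.12" --pt "0 0.004 0.04 0 0 0 -0.12" --pt "0 0.009 0.039 0 0 0 -0.12" --pt "0 0.013 0.035 0 0 0 -0.12" --pt "0 0 0 0 0 0 -0.12" --pt "0 0 0 0 0 0 -0.12" --pt "0 0 0 0 0 0 -0.12" --pt "0 0 0 0 0 0 -0.12" --pt "0 0 0 0 0 0 -0.12" --pt "0 0 0 0 0 0 -0.12" --pt "0 0 0 0 0 0 -0.12"

```text
clock: 10.88
ee_pos: [0.6608, 0.108, 0.1763]
tcp_rot: [-2.279, -2.145, -0.006]
wrist_force: [-0.7, -0.3, 0.4]
finger_gap: 0.0853
```

Call:
apply_moves --pt "0 0 0 0 0 0 -0.123" --pt "0 0 0 0 0 0 -0.123" --pt "0 0 0 0 0 0 -0.123" --pt "0 0 0 0 0 0 -0.123" --pt "0 0 0 0 0 0 -0.123" --pt "0 0 0 0 0 0 -0.123" --pt "0 0 0 0 0 0 -0.123" --pt "0 0 0 0 0 0 -0.123" --pt "0 0 0 0 0 0 -0.123" --pt "0 0 0 0 0 0 -0.123" --pt "0 0 0 0 0 0 -0.123" --pt "0 0 0 0 0 0 -0.123"

```text
clock: 11.88
ee_pos: [0.6608, 0.108, 0.1764]
tcp_rot: [-0.243, -3.126, -0.017]
wrist_force: [-0.8, -0.3, 0.2]
finger_gap: 0.085
```

```bash
python3 - <<'E'
from h import *
go([.615,.079,.13],-130)
c=arm.read_camera("top"); cv2.imwrite("pics/f.png",cv2.resize(c["color"][100:220,100:260],None,fx=4.5,fy=4.5))
E
```

```text
t 11.88 pos [0.6608 0.108  0.1764] yaw 171.13 F [-0.8 -0.3  0.2] gap 0.085 q [ 0.16  0.54  0.15  1.19  0.01 -1.26]
 turn(tool) [ 1.3000e-02 -8.0000e-04 -1.0276e+00]  shift before turn [ 0.0404 -0.0362  0.0463]  shift after turn [0.0517 0.0164 0.0464] dist 0.071
```

View pics/f.png

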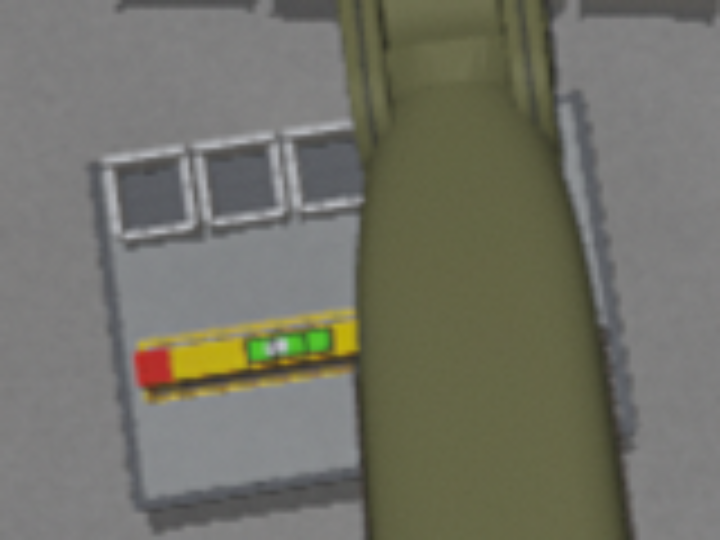

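The vial stays visible from above with the arm at the knob: green at crop (290,345), bubble at (275,345) towards the red end.

Call:
apply_moves --pt "0 0 0 0 0.013 0 -0.114" --pt "0 0 0 0 0 0 -0.114" --pt "0 0 0 0 0 0 -0.114" --pt "0 0 0 0 0 0 -0.114" --pt "0 0 0 0 0 0 -0.114" --pt "0 0 0 0 0 0 -0.114" --pt "0 0 0 0 0 0 -0.114" --pt "0 0 0 0 0 0 -0.114" --pt "0 0 0 0 0 0 -0.114" --pt "0 0.03 0.0095 0 0 0 0" --pt "0 0.0215 0.007 0 0 0 0" --pt "0 0 0 0 0 0 0"

```text
clock: 12.93
ee_pos: [0.6105, 0.0776, 0.1767]
tcp_rot: [1.307, -2.845, -0.003]
wrist_force: [-0.7, -0.3, -0.3]
finger_gap: 0.0858
```

```bash
python3 - <<'E'
from h import *
go([.615,.079,.092],-130)
c=arm.read_camera("scene"); cv2.imwrite("pics/g.png",cv2.resize(c["color"][80:180,250:400],None,fx=5,fy=5))
E
```

```text
t 12.93 pos [0.6105 0.0776 0.1767] yaw -130.66 F [-0.7 -0.3 -0.3] gap 0.0858 q [ 0.13  0.45  0.    1.14 -0.   -2.3 ]
 turn(tool) [ 0.0065 -0.0093 -0.0116]  shift before turn [-0.0048 -0.0031  0.0847]  shift after turn [-0.004  -0.0026  0.0847] dist 0.085
```

View pics/g.png

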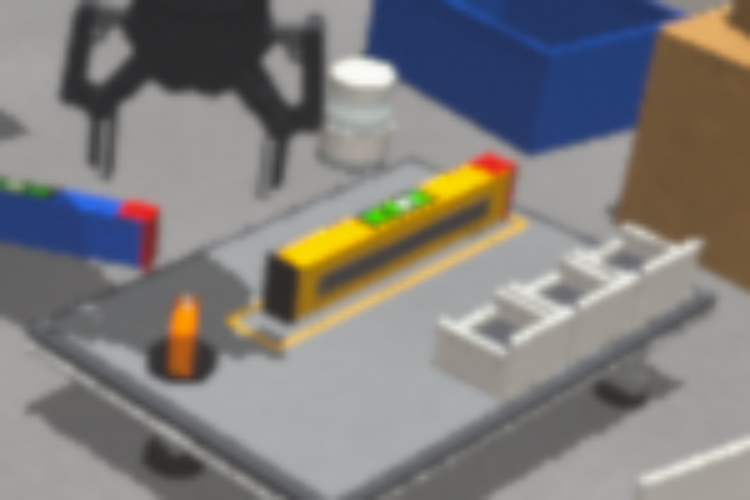

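Call:
apply_moves --pt "0 -0.004 -0.003 0.02 0.005 -0.008 -0.01" --pt "0 0 0 0.025 0 0 0" --pt "0 0 0 0.025 0 0 0" --pt "0 0 0 0.015 0 0 0" --pt "0 0 0 0 0 0 0" --pt "0 0 0 0 0 0 0"

```text
clock: 13.48
ee_pos: [0.6204, 0.0811, 0.0921]
tcp_rot: [-1.329, 2.843, 0.0]
wrist_force: [0.1, 0.3, 0.2]
finger_gap: 0.0852
```

```bash
python3 - <<'E'
from h import *
go([.615,.079,.086],-130)
c=arm.read_camera("scene"); cv2.imwrite("pics/g2.png",cv2.resize(c["color"][80:180,250:400],None,fx=5,fy=5))
E
```

```text
t 13.48 pos [0.6204 0.0811 0.0921] yaw -129.91 F [0.1 0.3 0.2] gap 0.0852 q [ 0.13  0.51 -0.12  0.93  0.   -2.32]
 turn(tool) [-0.0012  0.0031  0.0016]  shift before turn [0.0051 0.0028 0.0061]  shift after turn [0.0051 0.0028 0.0061] dist 0.008
```

View pics/g2.png

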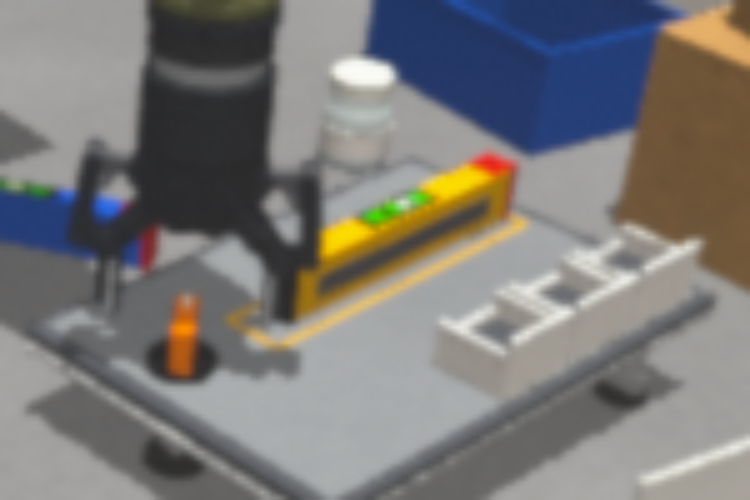

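The fingers straddle the knob (knob at crop (185,335), fingers at 105 and 285) and are clear of the level. I correct the offset and close.

Call:
apply_moves --pt "0 0.005 0.003 0.006 0 0 0" --pt "0 0 0 0 0 0 0" --pt "0 0 0 0 0 0 0" --pt "0.6 0 0 0 0 0 0" --pt "1 0 0 0 0 0 0" --pt "1 0 0 0 0 0 0" --pt "1 0 0 0 0 0 0" --pt "1 0 0 0 0 0 0" --pt "1 0 0 0 0 0 0" --pt "1 0 0 0 0 0 0"

```text
clock: 14.37
ee_pos: [0.6171, 0.0809, 0.088]
tcp_rot: [-1.328, 2.836, 0.002]
wrist_force: [1.4, 4.7, -0.2]
finger_gap: 0.0129
```

```bash
python3 - <<'E'
from h import *
go([.615,.079,.086],-130)
c=arm.read_camera("top"); cv2.imwrite("pics/h.png",cv2.resize(c["color"][150:210,120:200],None,fx=9,fy=9,interpolation=cv2.INTER_CUBIC))
c=arm.read_camera("scene"); cv2.imwrite("pics/h2.png",cv2.resize(c["color"][80:180,250:400],None,fx=5,fy=5,interpolation=cv2.INTER_CUBIC))
E
```

```text
t 14.37 pos [0.6171 0.0809 0.088 ] yaw -129.79 F [ 1.4  4.7 -0.2] gap 0.0129 q [ 0.13  0.51 -0.14  0.91  0.   -2.32]
 turn(tool) [-0.0031  0.0099  0.0036]  shift before turn [0.0028 0.0004 0.002 ]  shift after turn [0.0028 0.0004 0.002 ] dist 0.003
```

View pics/h.png

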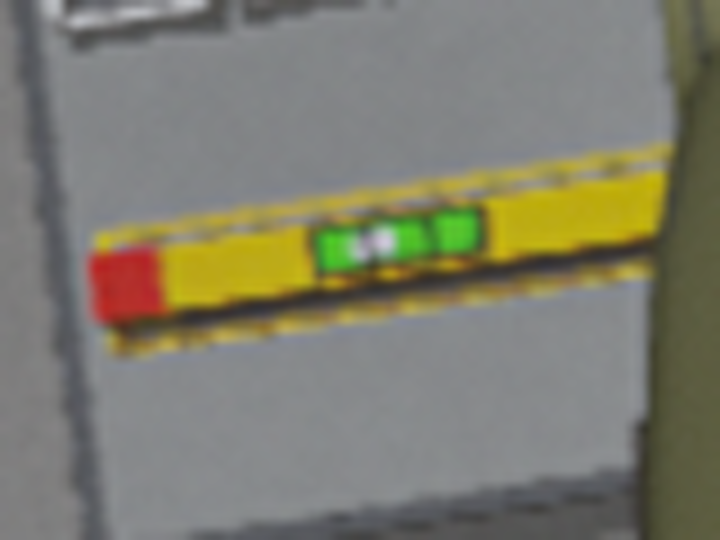

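View pics/h2.png

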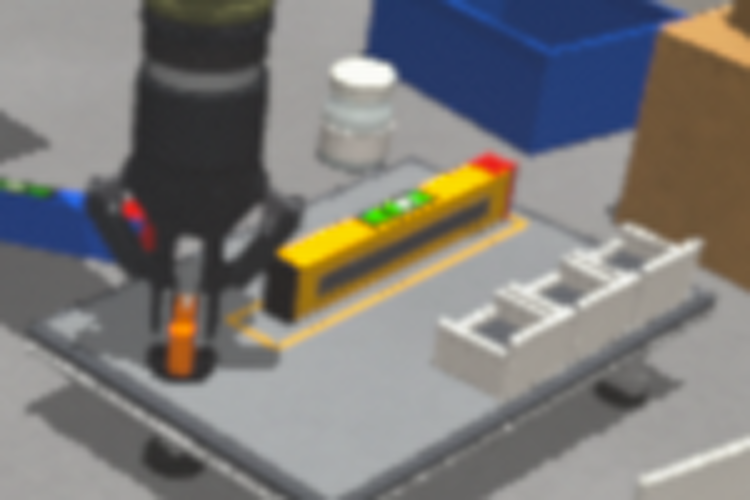

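The knob is gripped (gap 12.9 mm). The bubble sits about 8.5 mm towards red, so I estimate about 1.8 rad is needed. I centre on the axis and turn about 1.2 rad clockwise, following the rising shelf.

Call:
apply_moves --pt "1 -0.0025 0 0 0 0 0" --pt "1 0 0 0 0 0 0.05" --pt "1 0 0 -0.0005 0 0 0.1" --pt "1 0 0 -0.0005 0 0 0.1" --pt "1 0 0 -0.0005 0 0 0.1" --pt "1 0 0 -0.0005 0 0 0.1" --pt "1 0 0 -0.0005 0 0 0.1" --pt "1 0 0 -0.0005 0 0 0.05" --pt "1 0 0 0 0 0 0" --force 50

```text
clock: 15.22
ee_pos: [0.6185, 0.0826, 0.0902]
tcp_rot: [-0.428, 3.104, 0.005]
wrist_force: [4.8, 3.8, -4.6]
finger_gap: 0.0128
```

```bash
python3 - <<'E'
from h import *
go([.617,.081,.090],-130)
print(arm.get_state()["torque"])
c=arm.read_camera("scene"); cv2.imwrite("pics/i2.png",cv2.resize(c["color"][80:180,250:400],None,fx=5,fy=5,interpolation=cv2.INTER_CUBIC))
E
```

```text
t 15.22 pos [0.6185 0.0826 0.0902] yaw -164.29 F [ 4.8  3.8 -4.6] gap 0.0128 q [ 0.13  0.51 -0.14  0.92  0.   -1.71]
 turn(tool) [-4.000e-04  9.100e-03 -5.984e-01]  shift before turn [ 0.0019 -0.0011  0.0002]  shift after turn [0.0022 0.0001 0.0002] dist 0.002
[ 0.84672625 -0.55145809 -0.10913903]
```

View pics/i2.png

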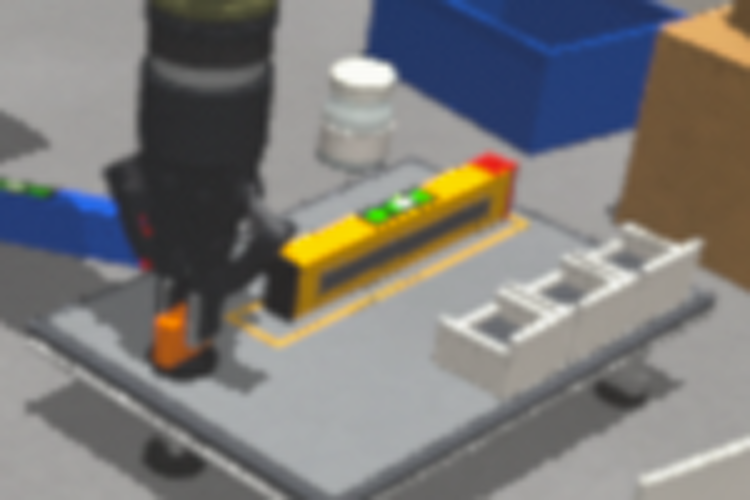

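The knob turns with the gripper and the bubble moved towards centre. Continuing.

Call:
apply_moves --pt "1 0 0 -0.0003 0 0 0.08" --pt "1 0 0 -0.0004 0 0 0.1" --pt "1 0 0 -0.0004 0 0 0.1" --pt "1 0 0 -0.0004 0 0 0.1" --pt "1 0 0 -0.0004 0 0 0.1" --pt "1 0 0 -0.0004 0 0 0.1" --pt "1 0 0 -0.0004 0 0 0.07" --pt "1 0 0 0 0 0 0" --pt "1 0 0 0 0 0 0" --pt "1 0 0 0 0 0 0" --pt "1 0 0 0 0 0 0" --pt "1 0 0 0 0 0 0"

```text
clock: 16.27
ee_pos: [0.6205, 0.0831, 0.0926]
tcp_rot: [0.583, 3.077, 0.012]
wrist_force: [9.9, 6.8, -8.9]
finger_gap: 0.0127
```

Call:
apply_moves --pt "1 0 0 0 0 0 0" --pt "1 0 0 0 0 0 0" --pt "1 0 0 0 0 0 0" --pt "1 0 0 0 0 0 0" --pt "1 0 0 0 0 0 0" --pt "1 0 0 0 0 0 0" --pt "1 0 0 0 0 0 0" --pt "1 0 0 0 0 0 0"

```text
clock: 16.93
ee_pos: [0.6205, 0.0831, 0.0926]
tcp_rot: [0.582, 3.077, 0.012]
wrist_force: [9.9, 6.5, -9.0]
finger_gap: 0.013
```

```bash
cat >> h.py <<'E'
def bub(tag):
    """bubble offset in mm toward red, from each camera: white centroid vs green-vial ends, along the level"""
    for n in ("top","scene"):
        c=arm.read_camera(n); im=c["color"]; hs=cv2.cvtColor(im,cv2.COLOR_BGR2HSV)
        cr=(150,210,120,200) if n=="top" else (105,140,310,350)
        y0,y1,x0,x1=cr
        cv2.imwrite(f"pics/{tag}_{n}.png",cv2.resize(im[y0:y1,x0:x1],None,fx=9 if n=="top" else 18,fy=9 if n=="top" else 18,interpolation=cv2.INTER_CUBIC))
        h,S,V=[hs[...,i].astype(int) for i in range(3)]
        B,G,R=[im[...,i].astype(float) for i in range(3)]
        M=np.zeros(S.shape,bool); M[y0:y1,x0:x1]=1
        g=M&(h>42)&(h<78)&(S>110)&(V>60)
        nn,lab,st,ce=cv2.connectedComponentsWithStats(cv2.dilate(g.astype(np.uint8),np.ones((3,3))))
        v,u=np.nonzero(g); hull=cv2.convexHull(np.c_[u,v].astype(np.int32)); K=np.zeros(S.shape,np.uint8); cv2.fillConvexPoly(K,hull,1)
        v,u=np.nonzero(K); Pw=np.array([w(c,a,b,.118) for a,b in zip(u,v)])[:,:2]
        dr=np.array([-0.183,.983]); s=Pw@dr
        wt=np.minimum(np.minimum(B,R)[v,u],255.); wt=np.clip(wt-100,0,None)
        print(n,"vial len",round(np.ptp(s)*1000,1),"bubble off mm",round(((s*wt).sum()/wt.sum()-(s.max()+s.min())/2)*1000,2),"npx",(wt>0).sum())
E
python3 - <<'E'
from h import *
go([.617,.081,.090],-130)
bub("j")
E
```

```text
t 16.93 pos [0.6205 0.0831 0.0926] yaw 158.56 F [ 9.9  6.5 -9. ] gap 0.013 q [ 0.13  0.51 -0.13  0.92  0.   -1.07]
 turn(tool) [ 0.0029  0.0128 -1.2468]  shift before turn [ 0.0025 -0.0033  0.0025]  shift after turn [0.0039 0.0013 0.0026] dist 0.005
top vial len 58.5 bubble off mm 2.96 npx 19
scene vial len 55.8 bubble off mm 4.6 npx 16
```

View pics/j_top.png

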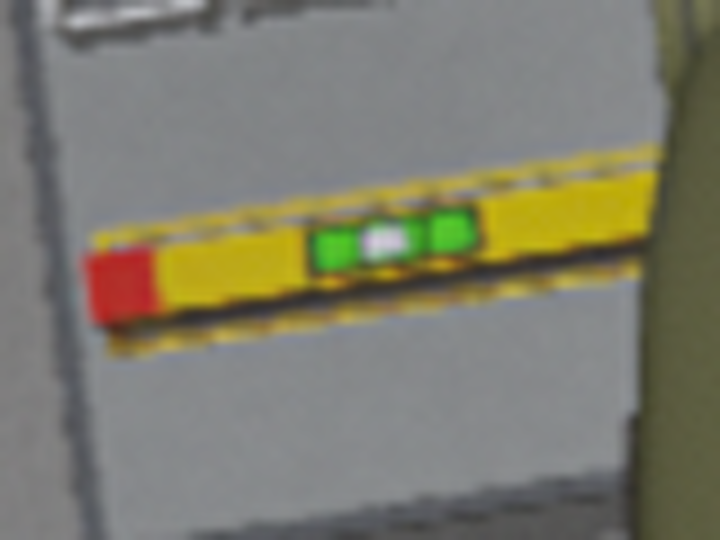

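View pics/j_scene.png

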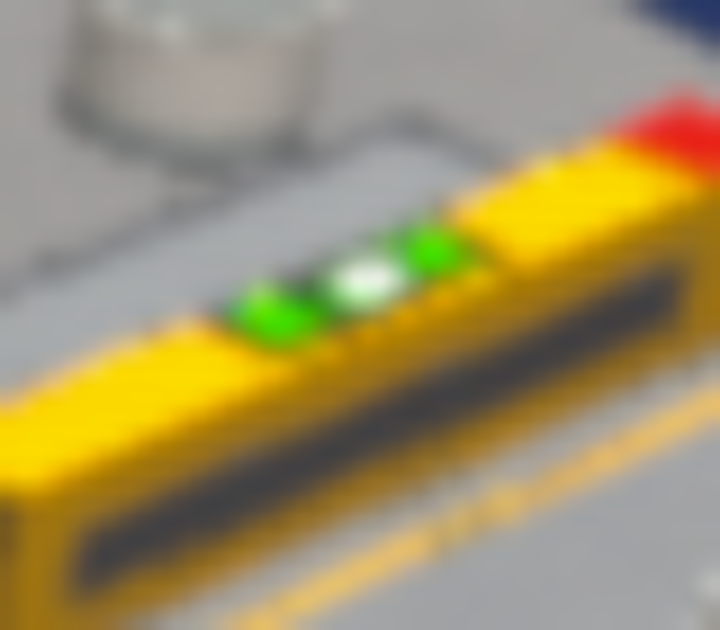

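The bubble is still about 4 mm towards red (top crop (385,240) against vial centre (395,240); scene (368,280) against (350,285)). The side and pull forces are growing mildly, so I relieve them and turn about 0.7 rad more.

Call:
apply_moves --pt "1 -0.0017 0.0025 0.002 0 0 0" --pt "1 0 0 -0.0003 0 0 0.1" --pt "1 0 0 -0.0004 0 0 0.1" --pt "1 0 0 -0.0004 0 0 0.1" --pt "1 0 0 -0.0004 0 0 0.1" --pt "1 0 0 -0.0004 0 0 0.1" --pt "1 0 0 -0.0004 0 0 0.1" --pt "1 0 0 -0.0003 0 0 0.1" --pt "1 0 0 0 0 0 0" --pt "1 0 0 0 0 0 0" --pt "1 0 0 0 0 0 0" --pt "1 0 0 0 0 0 0"

```text
clock: 18.03
ee_pos: [0.6224, 0.0823, 0.0949]
tcp_rot: [1.605, 2.69, 0.01]
wrist_force: [5.5, -0.1, 1.3]
finger_gap: 0.0127
```

Call:
apply_moves --pt "1 0 0 0 0 0 0" --pt "1 0 0 0 0 0 0" --pt "1 0 0 0 0 0 0" --pt "1 0 0 0 0 0 0" --pt "1 0 0 0 0 0 0" --pt "1 0 0 0 0 0 0" --pt "1 0 0 0 0 0 0" --pt "1 0 0 0 0 0 0"

```text
clock: 18.7
ee_pos: [0.6224, 0.0823, 0.0949]
tcp_rot: [1.605, 2.69, 0.01]
wrist_force: [5.7, 0.2, 1.4]
finger_gap: 0.013
```

```bash
python3 - <<'E'
from h import *
go([.617,.081,.090],-130)
bub("k")
E
```

```text
t 18.7 pos [0.6224 0.0823 0.0949] yaw 118.37 F [5.7 0.2 1.4] gap 0.013 q [ 0.13  0.51 -0.12  0.93 -0.   -0.36]
 turn(tool) [ 0.0024  0.0126 -1.9482]  shift before turn [ 0.0014 -0.0054  0.0048]  shift after turn [0.0045 0.0033 0.0049] dist 0.007
top vial len 59.0 bubble off mm -0.28 npx 17
scene vial len 53.3 bubble off mm 2.04 npx 16
```

View pics/k_top.png

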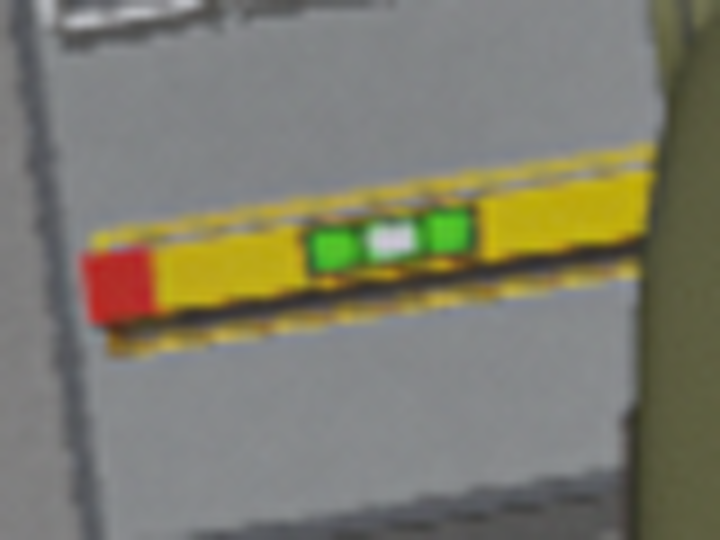

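View pics/k_scene.png

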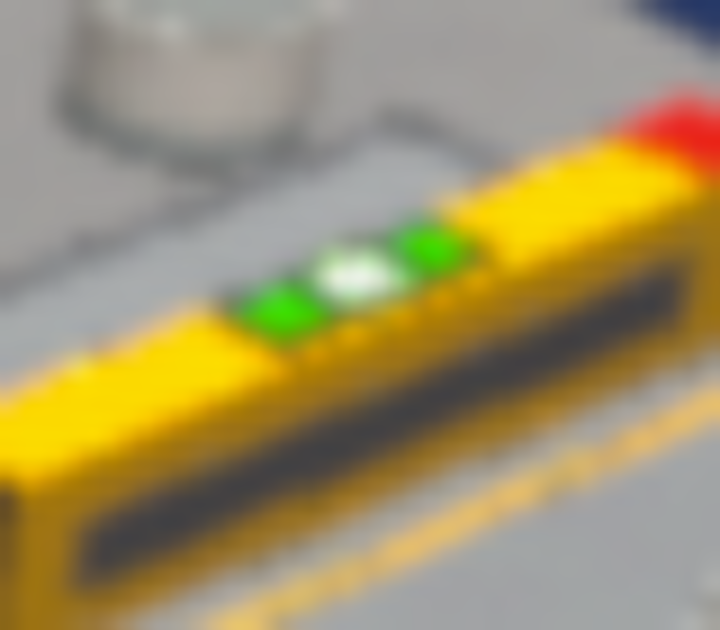

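Both views show the bubble centred between the lines (top: bubble 391, vial centre 391; scene: about +1 mm). I add a small 0.08 rad, then release the knob and check again.

Call:
apply_moves --pt "1 0 0 0 0 0 0.08" --pt "1 0 0 0 0 0 0" --pt "1 0 0 0 0 0 0" --pt "0.7 0 0 0 0 0 0" --pt "0.4 0 0 0 0 0 0" --pt "0 0 0 0 0 0 0" --pt "0 0 0 0 0 0 0" --pt "0 0 0 0 0 0 0" --pt "0 0 0 0 0 0 0" --pt "0 0 0 -0.02 0 0 0" --pt "0 0 0 -0.04 0 0 0" --pt "0 0 0 -0.04 0 0 0"

```text
clock: 19.8
ee_pos: [0.617, 0.0822, 0.193]
tcp_rot: [-1.715, -2.632, -0.002]
wrist_force: [2.3, 0.5, -0.1]
finger_gap: 0.0855
```

Call:
apply_moves --pt "0 0 0 -0.02 0 0 0" --pt "0.3 0 0 0 0 0 0" --pt "0.7 0 0 0 0 0 0" --pt "1 0 0 0 0 0 0" --pt "1 0 0 0 0 0 0" --pt "1 0 0 0 0 0 0" --pt "1 0 0 0 0 0 0" --pt "1 0 0 0 0 0 0" --pt "1 0 0 0 0 0 0" --pt "1 0 0 0 0 0 0" --pt "1 0 0 0 0 0 0" --pt "1 0 0 0 0 0 0"

```text
clock: 20.8
ee_pos: [0.6189, 0.0824, 0.2139]
tcp_rot: [1.713, 2.629, 0.007]
wrist_force: [0.4, -0.3, 0.1]
finger_gap: -0.0002
```

```bash
python3 - <<'E'
from h import *
go([.617,.081,.19],10.5)
bub("l")
c=arm.read_camera("top"); im=c["color"]; hs=cv2.cvtColor(im,cv2.COLOR_BGR2HSV); P=cloud(c); zz=P[...,2]
S=hsv=hs[...,1]
M=np.zeros(S.shape,bool); M[135:205,128:190]=1
m=M&(S<60)&(zz>.06)&(zz<.092); D=P[m]; A=np.c_[D[:,:2],np.ones(len(D))]
for _ in range(5):
    co,*_=np.linalg.lstsq(A,D[:,2],rcond=None); e=D[:,2]-A@co; k=abs(e)<0.004; A,D=A[k],D[k]
print("plane",co,"slope along deck y",co[:2]@[-.183,.983],len(D), "z at strip",co@[.58,.265,1])
# level top
m=M&(S>150)&(zz>co[0]*P[...,0]+co[1]*P[...,1]+co[2]+.034)
v,u=np.nonzero(m); Q=np.array([w(c,a,b,.118)[:2] for a,b in zip(u,v)])
r=cv2.minAreaRect((Q*1000).astype(np.float32)); print("level",r,cv2.boxPoints(r).round(1).tolist(),"topz",np.median(zz[m]))
E
```

```text
t 20.8 pos [0.6189 0.0824 0.2139] yaw 113.83 F [ 0.4 -0.3  0.1] gap -0.0002 q [ 0.13  0.43  0.08  1.21  0.   -0.28]
 turn(tool) [ 0.0048 -0.0049  1.8035]  shift before turn [-0.0005 -0.0025  0.0238]  shift after turn [-0.0021  0.0011  0.0239] dist 0.024
top vial len 59.0 bubble off mm -0.31 npx 17
scene vial len 53.3 bubble off mm 1.52 npx 14
plane [0.01163898 0.00028013 0.07034621] slope along deck y -0.0018545618099951886 1783 z at strip 0.07717105325683232
level ((571.778076171875, 288.0118408203125), (24.80003547668457, 183.7606964111328), 10.45829963684082) [[542.9000244140625, 376.1000061035156], [576.2999877929688, 195.39999389648438], [600.7000122070312, 199.89999389648438], [567.2999877929688, 380.6000061035156]] topz 0.11772730300962127
```

View pics/l_top.png

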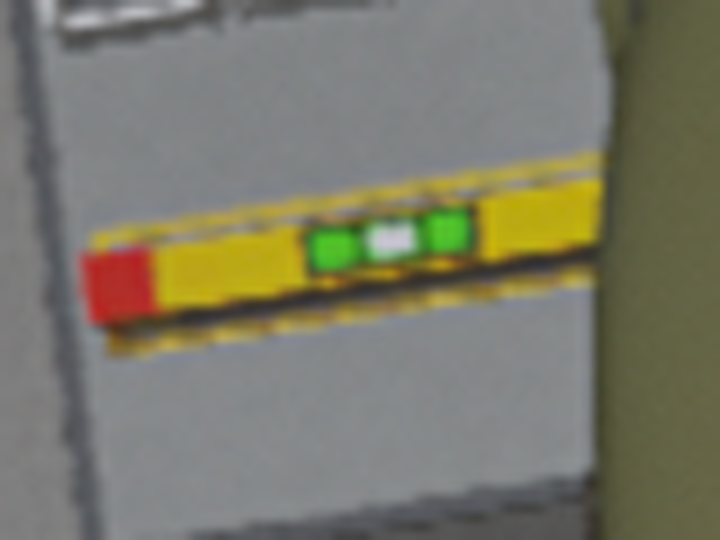

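View pics/l_scene.png

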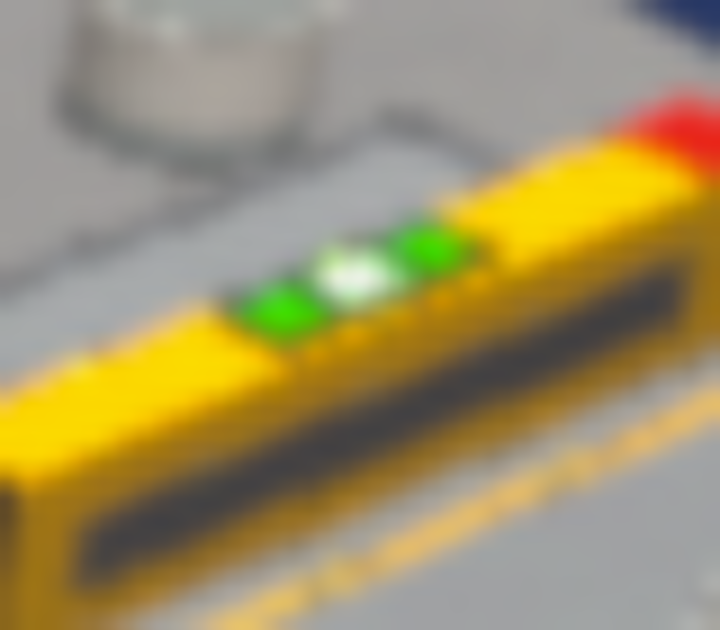

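The level is in the strip (centre about 9 mm from the middle), released, and the bubble is centred in the top view and about +1 mm in the scene view. Now I press about 50 mm from the middle on the red side with the fingers shut, so the vial stays visible.

```bash
python3 - <<'E'
from h import *
go([.5688,.319,.20],100.5)
E
```

```text
t 20.95 pos [0.6189 0.0825 0.2139] yaw 113.83 F [ 0.3 -0.  -0.2] gap -0.0001 q [ 0.13  0.43  0.08  1.21  0.   -0.28]
 turn(tool) [ 0.006  -0.      0.2327]  shift before turn [0.2366 0.0497 0.014 ]  shift after turn [ 0.2417 -0.0061  0.0139] dist 0.242
```

Call:
apply_moves --pt "1 0 0 0 0.006 0 0.1165" --pt "1 0 0 0 0 0 0.1165" --pt "1 0.025 0 0 0 0 0" --pt "1 0.0315 -0.001 0.002 0 0 0" --pt "1 0.035 -0.001 0.002 0 0 0" --pt "1 0.035 -0.001 0.002 0 0 0" --pt "1 0.035 -0.001 0.002 0 0 0" --pt "1 0.035 -0.001 0.002 0 0 0" --pt "1 0.025 -0.001 0.004 0 0 0" --pt "1 0.02 0 0 0 0 0" --pt "1 0 0 0 0 0 0" --pt "1 0 0 0 0 0 0"

```text
clock: 21.95
ee_pos: [0.5686, 0.3198, 0.1995]
tcp_rot: [2.006, 2.417, -0.001]
wrist_force: [-0.6, 0.2, 0.2]
finger_gap: 0.0003
```

```bash
python3 - <<'E'
from h import *
go([.5688,.319,.13],100.5)
E
```

```text
t 21.95 pos [0.5686 0.3198 0.1995] yaw 100.61 F [-0.6  0.2  0.2] gap 0.0003 q [ 0.51  0.5   0.14  1.22 -0.    0.33]
 turn(tool) [-0.0002  0.0008  0.0018]  shift before turn [-0.0008  0.      0.0695]  shift after turn [-0.0008  0.      0.0695] dist 0.07
```

Call:
apply_moves --pt "1 0 0 0.02 0 0 0" --pt "1 0 0 0.025 0 0 0" --pt "1 0 0 0.018 0 0 0" --pt "1 0 0 0.006 0 0 0" --pt "1 0 0 0 0 0 0" --pt "1 0 0 0 0 0 0" --pt "1 0 0 0 0 0 0"

```text
clock: 22.53
ee_pos: [0.5702, 0.3188, 0.1324]
tcp_rot: [2.009, 2.413, 0.003]
wrist_force: [-0.6, 0.1, 0.9]
finger_gap: -0.0002
```

```bash
python3 - <<'E'
from h import *
go([.5688,.319,.119],100.5)
c=arm.read_camera("scene"); cv2.imwrite("pics/m.png",cv2.resize(c["color"][80:180,250:400],None,fx=5,fy=5,interpolation=cv2.INTER_CUBIC))
E
```

```text
t 22.53 pos [0.5702 0.3188 0.1324] yaw 100.44 F [-0.6  0.1  0.9] gap -0.0002 q [ 0.51  0.53  0.02  1.06 -0.    0.33]
 turn(tool) [ 0.0024 -0.0004 -0.0011]  shift before turn [ 0.0005 -0.0013  0.0134]  shift after turn [ 0.0005 -0.0013  0.0134] dist 0.013
```

View pics/m.png

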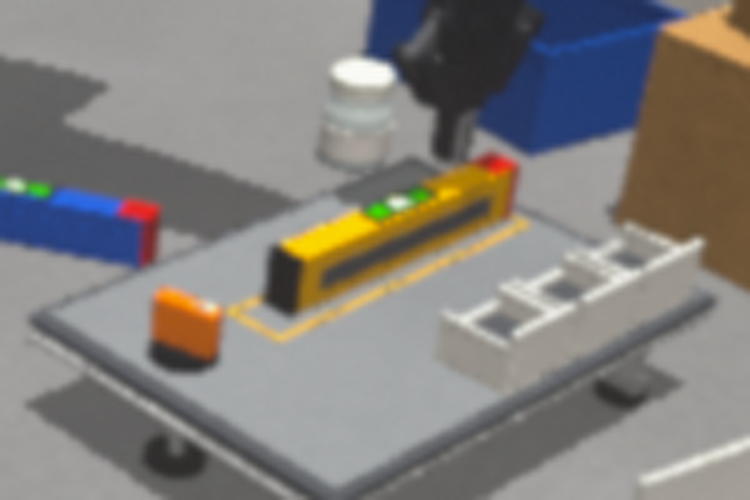

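The shut fingers are above the level's top on the red side (crop (455,150)). Going down gently.

Call:
apply_moves --pt "1 0 0 0.006 0 0 0" --pt "1 0 0 0.004 0 0 0" --pt "1 0 0 0.001 0 0 0" --pt "1 0 0 0 0 0 0" --pt "1 0 0 0 0 0 0"

```text
clock: 23.0
ee_pos: [0.5688, 0.3188, 0.1196]
tcp_rot: [2.009, 2.415, -0.001]
wrist_force: [0.2, 0.3, -0.2]
finger_gap: -0.0001
```

Call:
apply_moves --pt "1 0 0 0.001 0 0 0" --pt "1 0 0 0 0 0 0" --pt "1 0 0 0 0 0 0"

```text
clock: 23.25
ee_pos: [0.569, 0.3188, 0.1188]
tcp_rot: [2.009, 2.415, -0.0]
wrist_force: [0.6, 0.3, -0.1]
finger_gap: 0.0002
```

Call:
apply_moves --pt "1 0 0 0.001 0 0 0" --pt "1 0 0 0 0 0 0" --pt "1 0 0 0 0 0 0"

```text
clock: 23.5
ee_pos: [0.569, 0.3188, 0.1177]
tcp_rot: [2.009, 2.415, -0.001]
wrist_force: [0.2, 0.1, 0.7]
finger_gap: -0.0003
```

Call:
apply_moves --pt "1 0 0 0.001 0 0 0" --pt "1 0 0 0 0 0 0" --pt "1 0 0 0 0 0 0"

```text
clock: 23.75
ee_pos: [0.5692, 0.3189, 0.1172]
tcp_rot: [2.009, 2.415, 0.001]
wrist_force: [0.3, 0.1, 2.9]
finger_gap: 0.0003
```

Contact; about 6 N per mm, so 1.5 to 2 mm more.

Call:
apply_moves --pt "1 0 0 0.001 0 0 0" --pt "1 0 0 0 0 0 0" --pt "1 0 0 0.0008 0 0 0" --pt "1 0 0 0 0 0 0" --pt "1 0 0 0 0 0 0" --pt "1 0 0 0 0 0 0" --pt "1 0 0 0 0 0 0" --pt "1 0 0 0 0 0 0" --pt "1 0 0 0 0 0 0" --pt "1 0 0 0 0 0 0" --pt "1 0 0 0 0 0 0" --pt "1 0 0 0 0 0 0"

```text
clock: 24.75
ee_pos: [0.5692, 0.3189, 0.1171]
tcp_rot: [2.009, 2.414, 0.002]
wrist_force: [-3.5, -1.9, 11.1]
finger_gap: -0.0001
```

```bash
python3 - <<'E'
from h import *
go([.5688,.319,.119],100.5)
bub("n")
print([round(arm.get_state()["wrist_force"][2],1)])
c=arm.read_camera("scene"); cv2.imwrite("pics/n.png",c["color"])
E
```

```text
t 24.75 pos [0.5692 0.3189 0.1171] yaw 100.48 F [-3.5 -1.9 11.1] gap -0.0001 q [ 0.51  0.54 -0.01  1.03 -0.    0.33]
 turn(tool) [ 0.0016 -0.0003 -0.0003]  shift before turn [ 0.0002 -0.0004 -0.0019]  shift after turn [ 0.0002 -0.0004 -0.0019] dist 0.002
top vial len 49.5 bubble off mm 1.39 npx 10
scene vial len 50.3 bubble off mm 2.55 npx 12
[np.float64(10.0)]
```

View pics/n_scene.png

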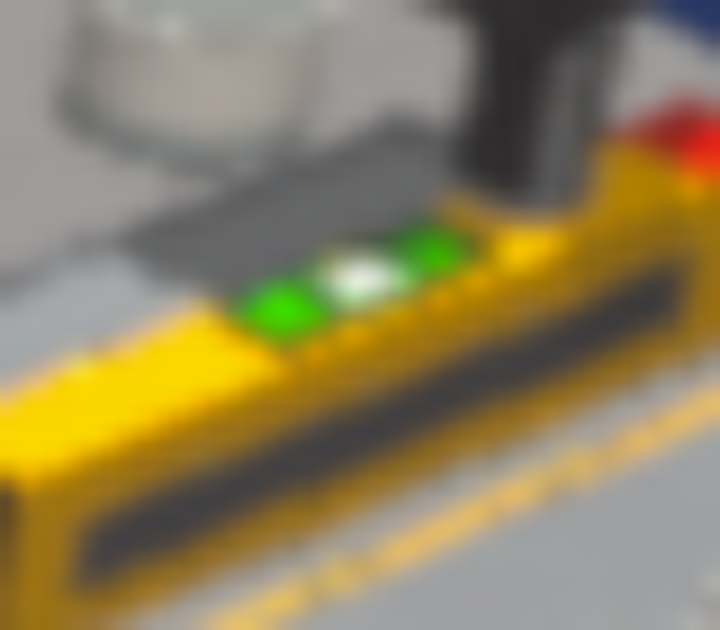

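View pics/n_top.png

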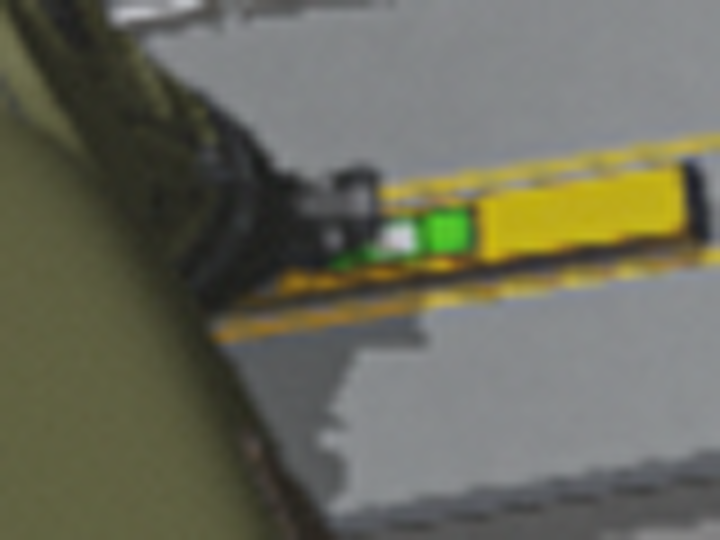

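View pics/n.png

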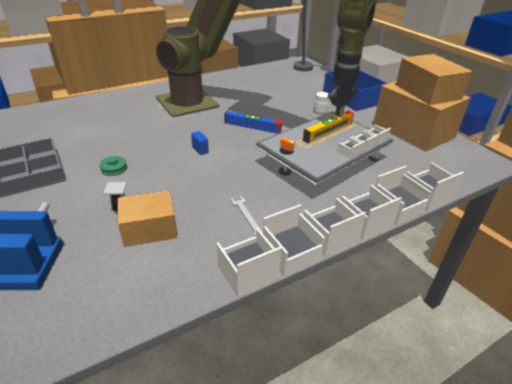

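Pressing with about 10–11 N, and the bystanders are unmoved. I compare the bubble's place before and while pressing in fixed pixels, then decide.

```bash
python3 - <<'E'
from h import *
for n,f in (("top",9),("scene",18)):
    for t in "jkln":
        im=cv2.imread(f"pics/{t}_{n}.png").astype(float)
        m=np.minimum(im[...,0],im[...,2])
        b=(205,275,340,440) if n=="top" else (240,315,290,440)
        if n=="scene": pass
        sub=m[b[0]:b[1],b[2]:b[3]]; hsvS=cv2.cvtColor(im.astype(np.uint8),cv2.COLOR_BGR2HSV)[b[0]:b[1],b[2]:b[3],1]
        wt=np.clip(sub-150,0,None)*(hsvS<60)
        K,lab,st,ce=cv2.connectedComponentsWithStats((wt>0).astype(np.uint8))
        for i in range(1,K):
            if st[i,4]>200: 
                q=wt*(lab==i); vv,uu=np.nonzero(q); print(n,t,np.round([(uu*q[vv,uu]).sum()/q.sum()+b[2],(vv*q[vv,uu]).sum()/q.sum()+b[0]],1),st[i])
E
```

```text
top j [383.5 241.1] [ 24  24  41  27 833]
top k [391.8 239.9] [ 31  23  41  26 881]
top l [391.8 239.8] [ 31  22  41  27 882]
top n [400.5 237.9] [ 46  22  27  23 485]
scene j [308.9 246.4] [  0   0  65  24 923]
scene j [368.8 277.6] [  46   12   65   44 2028]
scene k [352.5 274.6] [   0    0  101   57 3312]
scene l [304.  246.1] [  0   0  46  21 612]
scene l [354.2 277.8] [  31   13   65   44 2006]
scene n [361.8 279.2] [  44   21   57   36 1590]
```

Call:
apply_moves --pt "1 0 0 0.0005 0 0 0" --pt "1 0 0 0 0 0 0" --pt "1 0 0 0 0 0 0" --pt "1 0 0 0 0 0 0" --pt "1 0 0 0 0 0 0" --pt "1 0 0 0 0 0 0" --pt "1 0 0 0 0 0 0" --pt "1 0 0 0 0 0 0" --pt "1 0 0 0 0 0 0" --pt "1 0 0 0 0 0 0" --pt "1 0 0 0 0 0 0" --pt "1 0 0 0 0 0 0"

```text
clock: 25.9
ee_pos: [0.5692, 0.3189, 0.1171]
tcp_rot: [2.009, 2.414, 0.003]
wrist_force: [-3.5, -0.8, 12.5]
finger_gap: 0.0001
```

```bash
python3 - <<'E'
from h import *
bub("o")
s=arm.get_state(); print(s["clock"],s["wrist_force"],s["ee_pos"])
E
```

```text
top vial len 49.5 bubble off mm 1.39 npx 10
scene vial len 50.3 bubble off mm 2.59 npx 12
26.0 [-4.08528749 -2.09328341 12.98506941] [0.56924305 0.31889528 0.11710689]
```

View pics/o_scene.png

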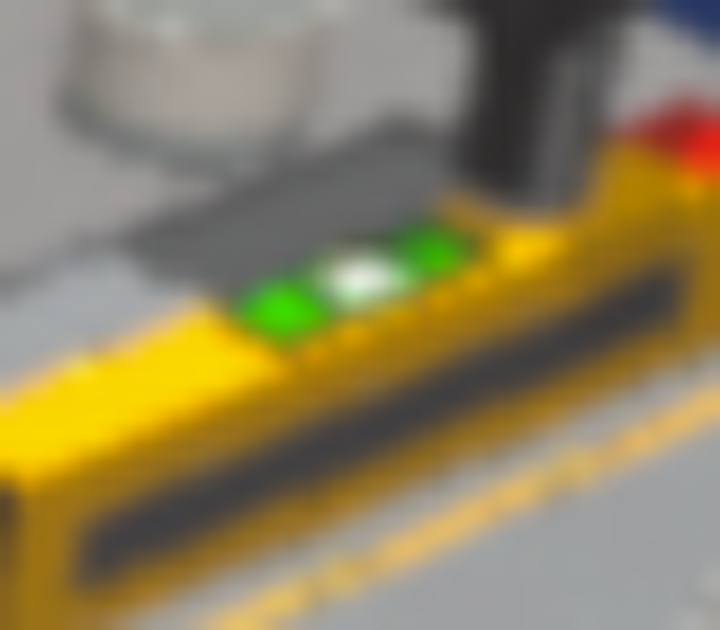

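```bash
python3 - <<'E'
from h import *
from scipy.ndimage import map_coordinates
# axis profile on the vial midline, scene crop display px: from (230,318)->(480,238) mid ~ 
for n,p0,p1 in (("scene",(255,318),(465,245)),("top",(310,252),(475,228))):
    for t in "klno":
        im=cv2.imread(f"pics/{t}_{n}.png").astype(float)
        s=np.linspace(0,1,22); u=p0[0]+s*(p1[0]-p0[0]); v=p0[1]+s*(p1[1]-p0[1])
        r=map_coordinates(im[...,2],[v,u],order=1); g=map_coordinates(im[...,1],[v,u],order=1)
        print(n,t,"R/G",np.round(100*r/np.maximum(g,1)).astype(int), "G",g.astype(int))
E
```

```text
scene k R/G [49 34 29 27 28 37 57 77 88 91 94 97 93 87 74 59 44 33 29 36 52 80] G [183 206 218 221 207 185 170 180 209 229 236 237 231 216 196 179 178 194
 209 205 187 168]
scene l R/G [48 34 30 28 30 38 57 77 88 91 94 96 90 80 65 53 41 34 30 38 53 79] G [180 204 216 219 206 183 169 181 212 234 239 238 231 218 198 182 180 194
 208 203 186 165]
scene n R/G [48 33 29 27 28 35 51 70 83 88 94 97 95 88 75 60 48 37 32 39 53 79] G [178 202 214 218 205 180 159 161 187 219 235 230 218 199 180 165 158 165
 173 162 140 119]
scene o R/G [48 33 28 27 28 35 51 69 83 88 94 97 95 88 75 60 47 36 32 39 53 79] G [178 202 214 218 204 180 160 161 186 218 235 230 218 199 180 164 158 165
 173 163 140 119]
top k R/G [ 56  42  42  44  44  42  45  67  86 100 103 103  99  79  46  41  43  44
  43  40  45  89] G [121 176 191 190 192 180 150 147 194 197 196 195 197 185 160 157 189 193
 194 187 138 104]
top l R/G [ 53  40  42  43  43  41  45  67  86 100 102 103 100  83  50  40  43  43
  43  40  45  92] G [136 184 192 189 191 179 150 150 193 196 195 195 194 175 147 155 189 191
 193 186 137 102]
top n R/G [ 97  98 101  97  94  88  81  77  85  98 102 103 100  83  49  40  43  43
  44  41  45  90] G [ 39  37  50  66  59  40  49  75  91 121 161 188 196 178 151 158 192 193
 195 188 138 104]
top o R/G [ 95  95  98  99  97  83  76  78  84  99 102 103 100  83  50  41  43  43
  44  40  44  91] G [ 40  37  53  70  59  38  48  74  93 121 160 188 197 179 151 157 191 193
 195 188 137 103]
```

With the lighting-independent R/G profile, the bubble moves by under 0.5 mm between free and pressed and stays centred. Handing in.

```bash
python3 - <<'E'
from h import *
s=arm.get_state(); print(s["clock"],s["wrist_force"],s["qd"].round(3))
print(arm.finish_job())
E
```

```text
26.0 [-4.08528749 -2.09328341 12.98506941] [ 0.     0.002 -0.001 -0.    -0.002  0.   ]
the job is handed in; nothing more can be done
None
```

I laid the yellow level in the strip and let go of it. I then turned the knob about 2.06 rad clockwise in one grasp and released it. I handed the job in at 26 s with the shut fingers pressing on the level about 50 mm to the red side of its middle. `finish_job` gives no verdict, so the result is not confirmed.

- **Level position:** its centre is about 9 mm from the middle of the strip and lined up with it. I shifted it towards +y on purpose, to stay clear of the knob.
- **Press:** the wrist reads about 13 N downward, and the arm is still.
- **Bystanders:** none looked moved in the last full picture; I did not measure this.
- **Bubble:** the top camera shows it centred (about 0 mm). The scene camera's cruder centroid read +1.5 mm before pressing and +2.6 mm while pressing, which disagrees with the top camera but is still inside 3 mm. The finger's shadow partly spoils that pressed reading: the red/green colour profile along the vial showed a shift of only about 0.5 mm. In the last top picture the finger hid one of the two black lines.

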